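# Make up two reuse kits at the courtyard sorting counter

## Robot

A 6-joint arm with a two-finger parallel gripper is mounted at the origin on the work surface. World frame = base frame: x ahead of the robot, y to its left, z up, the work surface at z = 0. Lengths are in mm, angles in rad, forces in N, time in s.
With the tool pointing down it reaches from about 275 to 725 mm from the base axis. Payload 15.9 kg.
Tool frame: the origin (TCP) lies between the finger pads; the fingertips stand 22 mm ahead of it and the grasp point (between the pads) lies 3 mm ahead of it; z points along the fingers, y is the line along which they close (so a half turn about z gives the same grasp; the last joint's range is limited). The gripper opens to 85 mm and grips with 20 to 120 N. Pads are 22 mm wide; open, the fingers measure 114 mm over their backs; the gripper's body (76 mm by 85 mm) begins 54 mm behind the grasp point. The pads swing forward as they close: fully open they stand 13 mm farther back than shut.
Start: joints at [-1.246, 0.213, -0.034, 1.323, 0, 1.571], TCP at [159.553, -473.844, 253.306] pointing down, gripper open.
Joint ranges: [-2.98, 2.98], [-0.74, 1.72], [-1.14, 1.35], [-2.1, 2.04], [-1.57, 1.44], [-3.14, 3.14]. Speed limits (rad/s): [1.89, 1.89, 2.39, 2.57, 3.14, 3.14].

## Interface

Orientations are given as a unit quaternion [w, x, y, z].
In Python, from bench import arm, optics gives the robot as it stands.
- The arm moves only by the shell command python3 -m inch 'ROWS' [OPENING]. ROWS is a JSON list of rows, 1 to 12 of them, each of 6 numbers: dx, dy, dz in mm, then a rotation vector rx, ry, rz in rad; each row is the pose to reach, as a shift and turn from the pose commanded when the command began, along the tool's axes at that moment; what a row does not reach only later rows make up. A row lasts 1/10 s, in which the tool goes at most 50 mm and 0.15 rad, less where a joint would pass 70% of its speed; a pose out of reach is approached as far as the arm can. OPENING is the opening from 0.0 (shut) to 1.0 (fully open), set as the command begins (- or left out keeps the last). The fingers move at their own pace and stop on an object; the grip force is fixed at half the most. Time passes only in rows, so rows that do not move let the fingers close. It prints the time, the measured TCP pose, the force, the opening and the grip force at its end.
- arm.get_obs(): the state, without advancing time (a new reading comes with each control period).
- optics.grab_frame(name): name is "scene" or "top" or "wrist"; returns the picture (400x640x3 uint8, red, green, blue); there is no depth.
- optics.camera_info(name): a dict with "fx", "fy", "cx", "cy" (pixels), "world_from_camera" (4x4, takes a point from camera to world coordinates). Camera axes: x right, y down, z forward; pixel columns grow to the right and rows downward; lengths in mm; the calibration is good to about 2 mm. A picture is of the moment at which its call begins: read the wrist's pose just before it. camera_info takes no time and is no camera call; for the wrist camera it gives the pose at the moment of the call.
- arm.finish_job(): hands the job in; it is judged then, once.
The state is a dict: "clock": time; "q": joint angles; "qd": joint speeds; "joint_torque": joint torques, N m; "tcp_pos": TCP position; "eef_rot": TCP orientation; "contact_force": force on the tool from outside, world axes, zero at the start; "moment": the same for the moment, N m; "gripper_width": opening from 0.0 (shut) to 1.0 (fully open); "grip_force": force on a finger pad.
Only numpy, scipy, OpenCV 4.12 (cv2) and the standard library are available. Lean on these libraries where they do the work, as an engineer would, in place of code of your own. Each camera call takes 0.05 s, during which the arm holds its last target. There are 200 camera calls.

## Task

Make up the two reuse kits for the neighbours. The crate gets the wooden spatula, lying flat in the long bay, and the tall jar and the tall narrow cap, each in a square bay of its own; the metal tray gets the short jar and the wide flat cap, one in each bay, jars and caps all standing flat on the floor of their bay just as they stand on the counter now. Set the glass down gently, don't tip it over, and leave the tin can standing where it is.

Things in the scene. Friction and masses are not known exactly. Their poses are not given: they have to be found in the camera images.
- crate: Red plastic crate, fixed, left or right; outer 170 (x) x 194 (y) x 50 mm high, walls 5, floor top at 5. Origin: centre of its underside; z up; yaw within 0.3 rad. Ribs 12 high above the floor, 4 thick, make a long bay on the far (+x) side, 66 x 184, centre (+47, 0), and two square bays 90 x 90 on the near side, centres (-35, +47) and (-35, -47).
- tray: Low dark-grey metal tray, fixed, on the other side from the crate; outer 116 (x) x 186 (y) x 20 mm high, walls 3, floor top at 3, a small ear at each y end. Origin: centre of its underside; z up; yaw within 0.3 rad. A rib 10 high above the floor, 4 thick, makes two bays 110 (x) x 88 (y), centres (0, +47) and (0, -47).
- jar_tall: The tall glass jar with a brass-coloured twist lid, 58 mm diameter at its body, 115 mm high, about 0.2 kg, standing. Origin at the centre of its underside, z up.
- jar_short: The short glass jar with a brass-coloured twist lid, 58 mm diameter at its body, 65 mm high, about 0.13 kg, standing. Origin at the centre of its underside, z up.
- cap_tall: The tall, narrow blue screw cap, 36 mm diameter, 32 mm high, about 14 g, standing on the counter, closed end up. Origin at the centre of its underside, z up.
- cap_flat: The wide, flat blue screw cap, 54 mm diameter, 24 mm high, about 18 g, standing on the counter, closed end up. Origin at the centre of its underside, z up.
- spatula: Small wooden spatula lying flat, 160 mm long along its x. Origin: underside, mid-length; z up. Handle x -80 to +15, 18 wide (y), 10 high; then a shoulder 28 wide; blade x +30 to +80, 40 wide, 6 thick. It balances near x +10; pinch the handle across its width at about x -4.
- can: Bystander: bare steel tin can, 72 mm diameter, 80 mm high, standing among the jars and caps. Not wanted. Origin at the centre of its underside.
Mind the look-alikes: they are no part of the job. Leave any orange or purple look-alike of the jar_tall alone.

How it is judged (in metres and radians):
At the end, for the whole second after the job is handed in: Spatula flat in the crate's long bay; tall jar and tall cap in its two square bays, short jar and flat cap in the tray's two bays, one in each, either way round; all upright within 7 degrees, undersides within 7 mm of the bay floor, released and at rest (x of spatula in the frame of crate between 0.022 and 0.072 m and y of spatula in the frame of crate between -0.03 and 0.03 m and z of spatula in the frame of crate between 0 and 0.012 m and angle between spatula's own z axis and vertical below 0.12 rad and (((x of jar_tall in the frame of crate between -0.057 and -0.013 m and y of jar_tall in the frame of crate between 0.025 and 0.069 m and z of jar_tall in the frame of crate between 0 and 0.012 m and angle between jar_tall's own z axis and vertical below 0.12 rad) and (x of cap_tall in the frame of crate between -0.066 and -0.004 m and y of cap_tall in the frame of crate between -0.078 and -0.016 m and z of cap_tall in the frame of crate between 0 and 0.012 m and angle between cap_tall's own z axis and vertical below 0.12 rad)) or ((x of jar_tall in the frame of crate between -0.057 and -0.013 m and y of jar_tall in the frame of crate between -0.069 and -0.025 m and z of jar_tall in the frame of crate between 0 and 0.012 m and angle between jar_tall's own z axis and vertical below 0.12 rad) and (x of cap_tall in the frame of crate between -0.066 and -0.004 m and y of cap_tall in the frame of crate between 0.016 and 0.078 m and z of cap_tall in the frame of crate between 0 and 0.012 m and angle between cap_tall's own z axis and vertical below 0.12 rad))) and (((x of jar_short in the frame of tray between -0.031 and 0.031 m and y of jar_short in the frame of tray between 0.0265 and 0.0665 m and z of jar_short in the frame of tray between -0.002 and 0.01 m and angle between jar_short's own z axis and vertical below 0.12 rad) and (x of cap_flat in the frame of tray between -0.032 and 0.032 m and y of cap_flat in the frame of tray between -0.0675 and -0.0255 m and z of cap_flat in the frame of tray between -0.002 and 0.01 m and angle between cap_flat's own z axis and vertical below 0.12 rad)) or ((x of jar_short in the frame of tray between -0.031 and 0.031 m and y of jar_short in the frame of tray between -0.0665 and -0.0265 m and z of jar_short in the frame of tray between -0.002 and 0.01 m and angle between jar_short's own z axis and vertical below 0.12 rad) and (x of cap_flat in the frame of tray between -0.032 and 0.032 m and y of cap_flat in the frame of tray between 0.0255 and 0.0675 m and z of cap_flat in the frame of tray between -0.002 and 0.01 m and angle between cap_flat's own z axis and vertical below 0.12 rad))) and linear speed of each of jar_tall, jar_short, cap_tall, cap_flat, spatula below 0.02 m/s); the robot touches nothing.
It fails at once if the tin can is pushed out of its place (more than 30 mm) or knocked over (distance of can from where it was at the start of the episode above 0.03 m or angle between can's own z axis and vertical above 0.5 rad).
It fails at once if a jar tips over (more than 45 degrees) (angle between any of jar_tall, jar_short's own z axis and vertical above 0.785 rad).
It fails at once if a jar is let fall (moves faster than 0.6 m/s, a drop of about 20 mm, with no finger on it) ((linear speed of jar_tall above 0.6 m/s and contact force between the fingers and jar_tall below 0.05 N) or (linear speed of jar_short above 0.6 m/s and contact force between the fingers and jar_short below 0.05 N)).
It also fails if it takes over 128 s, if anything falls off the work surface, if the arm or the gripper's body presses on something with over 40 N, if the wrist force passes 120 N, or if a joint passes its speed limit or range.

## Working session

There is one attempt and no reset: what is moved stays moved. The work goes in short steps, Python scripts to look and compute and a shell command to move; the robot and the scene stay as the last step left them, time stands still between calls to the robot, and variables do not carry over. Pictures are saved under pics/ and viewed, at most 14 in all, crops included, and the job is handed in when it is done.

```bash
ls; mkdir -p pics
python3 - <<'E'
from bench import arm, optics
import cv2,numpy as np
for n in("scene","top"):
    im=optics.grab_frame(n); cv2.imwrite(f"pics/{n}0.png",im[:,:,::-1]); c=optics.camera_info(n)
    print(n,c["fx"],c["cx"],c["cy"],np.round(c["world_from_camera"],3).tolist())
print(arm.get_obs())
E
```

```text
pics
scene 519.2412616230832 324.07683736458154 202.44632717787982 [[0.694, 0.628, -0.352, 944.937], [0.72, -0.596, 0.356, -432.451], [0.014, -0.5, -0.866, 1095.955], [0.0, 0.0, 0.0, 1.0]]
top 434.65162372346606 324.8021941242475 200.65161090219988 [[0.143, -0.968, 0.204, 299.914], [-0.99, -0.14, 0.032, -14.056], [-0.002, -0.207, -0.978, 1006.685], [0.0, 0.0, 0.0, 1.0]]
{'clock': 0.1, 'q': array([-1.24599167e+00,  2.13319135e-01, -3.49610146e-02,  1.32353133e+00,
       -3.16804700e-06,  1.57079124e+00]), 'qd': array([-6.53337797e-04, -2.03625100e-05,  1.16140206e-03, -4.51528757e-04,
        2.80282398e-04,  5.90814764e-05]), 'joint_torque': array([ 5.80723266e-03, -6.87242460e+01,  4.87810600e+01,  1.20314781e-02,
        3.63300605e-04,  2.67946569e-05]), 'tcp_pos': array([ 159.46994953, -473.58658413,  252.87358299]), 'eef_rot': array([-5.00639546e-04,  9.86841161e-01,  1.61691882e-01, -8.36312807e-05]), 'contact_force': array([ 0.29441076, -0.02854701,  0.12568526]), 'moment': array([-0.03849658,  0.01573298, -0.03199789]), 'grip_force': 0.0, 'gripper_width': 1.0019534402627361}
```

View pics/scene0.png

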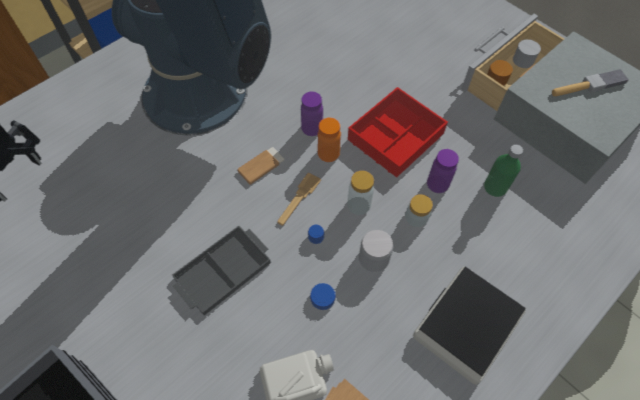

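View pics/top0.png

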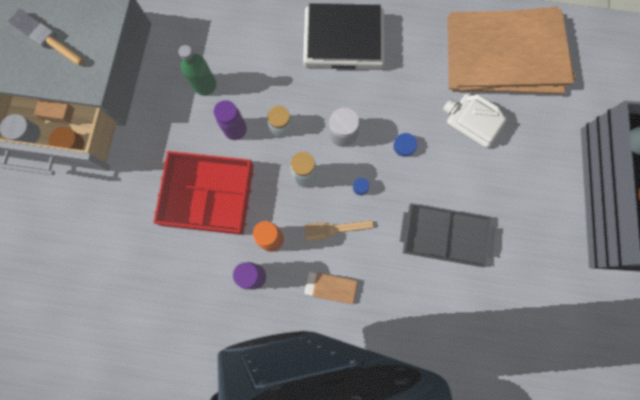

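The pictures show the crate on the left (top 203,192) and the tray on the right (top 450,235). The tall jar is at 303,168 and the short jar at 279,122. The tall cap is at 361,186, the flat cap at 405,145, the can at 344,126 and the spatula at 340,229. The purple (230,120 and 249,275) and orange (268,236) bottles are look-alikes. I'll enlarge both views to confirm this.

Run:
```python
import cv2
a=cv2.imread("pics/top0.png")[95:285,145:505]; cv2.imwrite("pics/topc.png",cv2.resize(a,(792,418),interpolation=cv2.INTER_CUBIC))
a=cv2.imread("pics/scene0.png")[80:320,165:465]; cv2.imwrite("pics/scenec.png",cv2.resize(a,(750,600),interpolation=cv2.INTER_CUBIC))
```

```text
(no output)
```

View pics/topc.png

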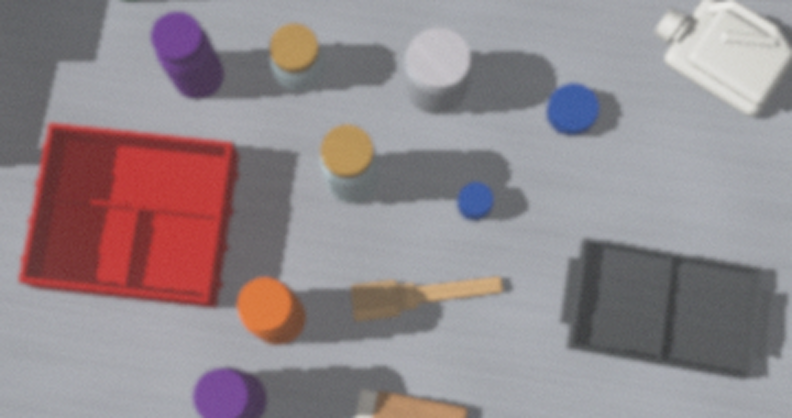

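View pics/scenec.png

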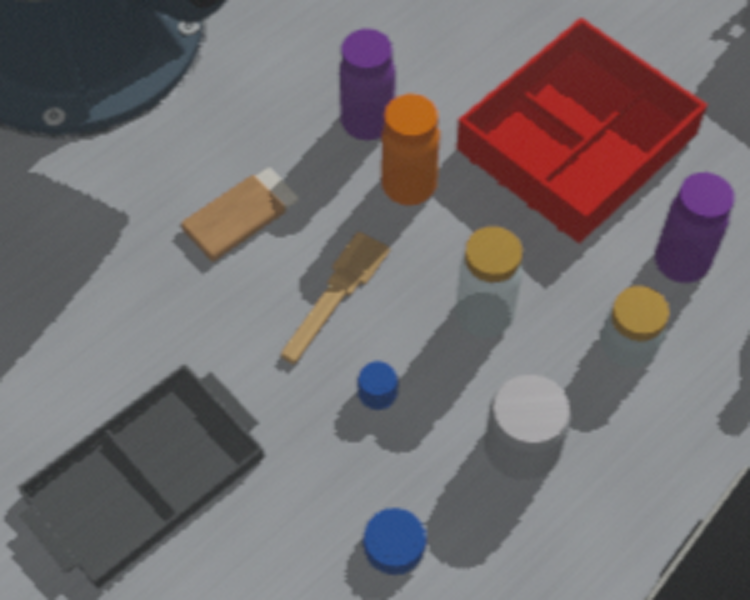

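The crops confirm the picks. The two gold-lidded clear jars are mine: the tall one at topc 347,150 / scenec 495,253 and the short one at topc 294,47 / scenec 641,310. The purple and orange bottles are the decoys. Both blue caps are distinct, at topc 476,199 (narrow) and 573,108 (wide), and the can is at topc 438,57.

```bash
cat > h.py <<'E'
from bench import arm, optics
import numpy as np, cv2
from scipy.spatial.transform import Rotation as R
from scipy.optimize import least_squares
CI={n:optics.camera_info(n) for n in("top","scene")}
def ray(c,u,v):
    M=np.array(c["world_from_camera"]); d=M[:3,:3]@[(u-c["cx"])/c["fx"],(v-c["cy"])/c["fy"],1]
    return M[:3,3],d/np.linalg.norm(d)
def tri(*rays):
    A=sum(np.eye(3)-np.outer(d,d) for o,d in rays); b=sum((np.eye(3)-np.outer(d,d))@o for o,d in rays)
    p=np.linalg.solve(A,b); return p,max(np.linalg.norm(np.cross(p-o,d)) for o,d in rays)
def plane(r,z): o,d=r; return o+d*(z-o[2])/d[2]
T=lambda u,v: ray(CI["top"],145+u/2.2,95+v/2.2)
S=lambda u,v: ray(CI["scene"],165+u/2.5,80+v/2.5)
def tool(): # measured tcp and rot
    o=arm.get_obs(); q=o["eef_rot"]; return np.array(o["tcp_pos"]),R.from_quat([q[1],q[2],q[3],q[0]])
def togo(p,yaw=None):
    """tool-frame shift to world p; yaw= world direction of the closing line"""
    t,r=tool(); s=r.inv().apply(np.array(p)-t); out=[s.round(1).tolist()]
    if yaw is not None:
        y=r.apply([0,1,0]); cur=np.arctan2(y[1],y[0]); d=(yaw-cur+np.pi/2)%np.pi-np.pi/2
        out+=["world yaw change",round(d,3),"tool rz",round(-d,3)]
    print(*out)
E
python3 - <<'E'
from h import *
P=dict(jt=[(347,150),(495,253)],js=[(294,47),(641,310)],ct=[(476,199),(378,379)],cf=[(573,108),(395,537)],can=[(438,57),(531,408)],sh=[(501,285),(290,356)],sb=[(352,302),(374,241)],
c1=[(50,125),(705,105)],c2=[(235,143),(580,240)],c3=[(213,305),(460,122)],c4=[(21,283),(582,20)],
t1=[(585,240),(262,455)],t2=[(762,268),(97,585)],t3=[(745,376),(22,490)],t4=[(570,348),(185,368)],orange=[(268,303),(411,113)])
for k,(a,b) in P.items():
    p,e=tri(T(*a),S(*b)); print(k,p.round(1),round(e,1))
for n,w,l in(("c",170,194),("t",116,186)):
    L=np.array([[1,1],[1,-1],[-1,-1],[-1,1]])*[w/2,l/2]
    Q=np.array([tri(T(*P[n+str(i)][0]),S(*P[n+str(i)][1]))[0] for i in range(1,5)])
    f=lambda s:(np.array([[np.cos(s[2]),-np.sin(s[2])],[np.sin(s[2]),np.cos(s[2])]])@L.T).T+s[:2]-Q[:,:2]
    s=least_squares(lambda s:f(s).ravel(),[*Q.mean(0)[:2],0]); print(n,s.x.round(3),f(s.x).round(1).tolist())
t,r=tool(); print(t,r.apply(np.eye(3)).round(3).tolist()); c=optics.camera_info("wrist");print(np.round(c["world_from_camera"],2).tolist(),c["fx"])
E
```

```text
jt [562.9  74.8 107.5] 1.0
js [680.6 152.2  60.1] 1.0
ct [552.7 -60.5  26.1] 0.7
cf [ 671.1 -152.5   16.9] 0.7
can [683.6  -0.7  76.9] 0.1
sh [469.5 -98.3   6.1] 2.0
sb [4.285e+02 5.320e+01 2.000e-01] 0.4
c1 [563.  394.3  45.9] 0.5
c2 [577.  199.9  15.7] 4.6
c3 [402.2 193.2  43. ] 4.0
c4 [395.4 390.2  41.3] 1.9
t1 [ 529.3 -182.7    6.6] 0.1
t2 [ 525.1 -366.7   14.8] 2.1
t3 [ 409.4 -360.    10.7] 0.1
t4 [ 412.9 -178.     8.8] 0.9
orange [402.2 124.5 118.2] 1.5
c [4.84410e+02 2.94399e+02 4.40000e-02] [[2.0, 0.8], [-3.4, 1.3], [1.5, 0.6], [-0.1, -2.6]]
t [ 4.69169e+02 -2.71840e+02 -2.90000e-02] [[0.6, 2.1], [-0.6, 0.2], [-0.9, -3.2], [1.0, 0.8]]
[ 159.46994953 -473.58658413  252.87358299] [[0.948, 0.319, -0.0], [0.319, -0.948, -0.001], [-0.0, 0.001, -1.0]]
[[0.32, -0.91, -0.28, 230.54], [-0.95, -0.31, -0.09, -450.12], [-0.0, 0.29, -0.96, 373.55], [0.0, 0.0, 0.0, 1.0]] 287.8162185784173
```

```bash
python3 -c "
from h import *
togo([470,-20,300],0.264)
print(tri(T(181,33),S(706,195)))"
```

```text
[439.0, -330.8, -46.8] world yaw change 1.51 tool rz -1.51
(array([656.41381829, 256.24293224, 117.10405865]), np.float64(1.1480924459253865))
```

```bash
R='[439,-331,-47,0,0,-1.51]'; python3 -m inch '[[439,-331,-47,0,0,-1.51],[439,-331,-47,0,0,-1.51],[439,-331,-47,0,0,-1.51],[439,-331,-47,0,0,-1.51],[439,-331,-47,0,0,-1.51],[439,-331,-47,0,0,-1.51],[439,-331,-47,0,0,-1.51],[439,-331,-47,0,0,-1.51],[439,-331,-47,0,0,-1.51],[439,-331,-47,0,0,-1.51],[439,-331,-47,0,0,-1.51],[439,-331,-47,0,0,-1.51]]' -
```

```text
clock: 1.3
tcp_pos: [472.0, -15.8, 299.8]
eef_rot: [-0.0, 0.606, 0.796, 0.0]
contact_force: [-0.6, -0.3, -0.5]
gripper_width: 1.0
grip_force: 0.0
```

Run:
```python
from h import *
c=optics.camera_info("wrist"); im=optics.grab_frame("wrist")
import pickle; pickle.dump((c,im),open("w1.pkl","wb")); cv2.imwrite("pics/w1.png",im[:,:,::-1]); print(tool()[0],np.round(c["world_from_camera"],2).tolist())
```

```text
[470.94272615 -17.67228911 299.71514842] [[0.96, 0.25, 0.08, 452.59], [0.27, -0.92, -0.28, 55.69], [-0.0, 0.29, -0.96, 420.59], [0.0, 0.0, 0.0, 1.0]]
```

View pics/w1.png

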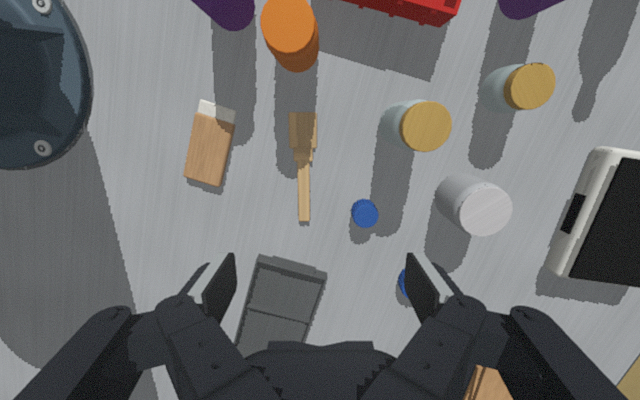

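The wrist view shows the tall jar lid at 425,126, the short jar lid at 529,86, the tall cap at 365,213 and the can at 484,208. The spatula runs from handle end 304,221 to blade end 302,113. The flat cap (405,283) is partly behind a finger.

Run:
```python
from h import *
import pickle
c,im=pickle.load(open("w1.pkl","rb")); W=lambda u,v: ray(c,u,v)
P=dict(jt=[(347,150),(495,253),(425,126),115],js=[(294,47),(641,310),(529,86),65],ct=[(476,199),(378,379),(365,213),32],can=[(438,57),(531,408),(484,208),80],sh=[(501,285),(290,356),(304,221),10],sb=[(352,302),(374,241),(302,113),6],c2=[(235,143),(580,240),(452,24),50],t1=[(585,240),(262,455),(327,273),20],t4=[(570,348),(185,368),(258,256),20])
for k,(a,b,w,z) in P.items():
    p,e=tri(T(*a),S(*b),W(*w)); print(k,p.round(1),round(e,1),"TW",tri(T(*a),W(*w))[0].round(1),"planes",*[plane(r,z)[:2].round(1) for r in(T(*a),S(*b),W(*w))])
```

```text
jt [562.6  74.5 107.3] 1.4 TW [562.8  74.1 105.3] planes [560.1  73.3] [566.2  71.9] [559.3  73.4]
js [680.3 152.2  59. ] 1.5 TW [682.  152.3  55. ] planes [678.  150.5] [682.2 150.5] [675.7 149.7]
ct [552.4 -60.   24.5] 1.2 TW [554.2 -61.5  16.8] planes [550.7 -60.8] [555.2 -62. ] [550.  -57.1]
can [6.834e+02 4.000e-01 7.420e+01] 1.6 TW [ 6.892e+02 -3.000e-01  6.380e+01] planes [682.3  -0.8] [684.4  -2. ] [678.6   2.5]
sh [469.9 -99.3   9. ] 2.6 TW [ 469.  -100.3    9. ] planes [467.7 -99.7] [472.3 -97.8] [ 470.  -100.4]
sb [428.3  52.2   1.5] 1.6 TW [427.7  51.8  10.7] planes [427.9  53.1] [431.1  50.3] [427.9  50.8]
c2 [578.  199.6  18.6] 5.8 TW [583.4 206.    5.9] planes [569.9 196.5] [587.1 175.4] [570.4 189.9]
t1 [ 529.2 -182.     4. ] 1.3 TW [ 530.8 -184.2   -2.3] planes [ 526.1 -180.5] [ 534.4 -185.6] [ 526.3 -171.5]
t4 [ 413.5 -178.     8.6] 1.3 TW [ 413.5 -179.8    4.3] planes [ 411.2 -176.9] [ 418.9 -179.9] [ 415.6 -171.3]
```

```bash
python3 -c "
from h import *
togo([450,-26,24],0.268)"
```

```text
[-2.6, -22.2, 275.7] world yaw change -0.0 tool rz 0.0
```

```bash
python3 -m inch '[[-3,-22,50,0,0,0],[-3,-22,100,0,0,0],[-3,-22,150,0,0,0],[-3,-22,190,0,0,0],[-3,-22,220,0,0,0],[-3,-22,235,0,0,0],[-3,-22,235,0,0,0],[-3,-22,235,0,0,0]]' 0.5
python3 - <<'E'
from h import *
togo([450,-26,24],0.268)
c=optics.camera_info("wrist"); im=optics.grab_frame("wrist"); cv2.imwrite("pics/w2.png",im[:,:,::-1])
M=np.linalg.inv(c["world_from_camera"]); p=M@[450,-26,10,1]; print(c["fx"]*p[0]/p[2]+c["cx"],c["fy"]*p[1]/p[2]+c["cy"])
E
```

```text
clock: 2.15
tcp_pos: [449.3, -29.3, 65.8]
eef_rot: [-0.0, 0.608, 0.794, -0.0]
contact_force: [0.6, 0.1, 0.9]
gripper_width: 0.498
grip_force: 0.0
[3.0, 1.5, 41.8] world yaw change 0.005 tool rz -0.005
322.1596857567183 227.16827747279532
```

View pics/w2.png

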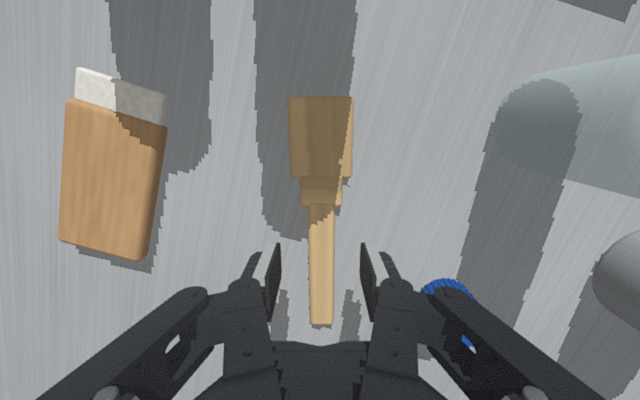

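The handle lies between the fingers and the pinch point is at about 321,227, so it lines up. Next I go down and close.

```bash
python3 -m inch '[[2,1.5,25,0,0,0],[2,1.5,38,0,0,0],[2,1.5,42,0,0,0],[2,1.5,42,0,0,0]]' 0.5; python3 -m inch '[[0,0,0,0,0,0],[0,0,0,0,0,0],[0,0,0,0,0,0],[0,0,0,0,0,0],[0,0,0,0,0,0],[0,0,0,0,0,0]]' 0
```

```text
clock: 2.6
tcp_pos: [450.7, -26.5, 23.9]
eef_rot: [0.0, 0.608, 0.794, 0.0]
contact_force: [-0.8, 0.2, 0.8]
gripper_width: 0.5
grip_force: 0.0
clock: 3.2
tcp_pos: [451.1, -26.5, 24.5]
eef_rot: [0.001, 0.608, 0.794, 0.0]
contact_force: [-3.5, -0.3, 12.1]
gripper_width: 0.187
grip_force: 58.6
```

```bash
python3 -m inch '[[0,0,-30,0,0,0],[0,0,-75,0,0,0],[0,0,-125,0,0,0],[0,0,-175,0,0,0],[0,0,-205,0,0,0],[0,0,-205,0,0,0]]' -; python3 -c "
from h import *
togo([480,215,230],0.044)"
```

```text
clock: 3.8
tcp_pos: [452.4, -26.5, 233.1]
eef_rot: [0.003, 0.608, 0.794, 0.002]
contact_force: [-0.2, -0.1, -1.9]
gripper_width: 0.185
grip_force: 59.6
[225.9, 89.6, 3.2] world yaw change -0.22 tool rz 0.22
```

```bash
python3 -m inch '[[45,18,0,0,0,0.11],[90,36,0,0,0,0.22],[135,54,0,0,0,0.22],[180,72,0,0,0,0.22],[215,85,0,0,0,0.22],[226,90,0,0,0,0.22],[226,90,0,0,0,0.22],[226,90,0,0,0,0.22],[226,90,0,0,0,0.22]]' -;  python3 - <<'E'
from h import *
c=optics.camera_info("wrist"); im=optics.grab_frame("wrist")
import pickle; pickle.dump((c,im),open("w3.pkl","wb")); cv2.imwrite("pics/w3.png",im[:,:,::-1]); print(tool()[0])
E
```

```text
clock: 4.7
tcp_pos: [478.3, 214.0, 228.4]
eef_rot: [0.0, 0.692, 0.722, -0.0]
contact_force: [0.2, 0.8, 0.3]
gripper_width: 0.186
grip_force: 59.6
[478.38292634 214.02252609 228.44873162]
```

View pics/w3.png

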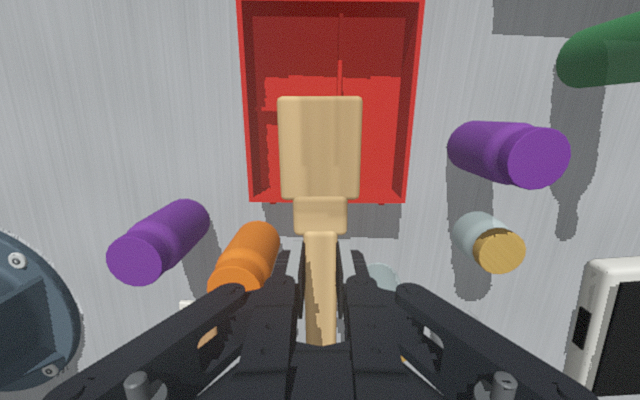

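The crate is seen from above. Its near (-y) rim corners are at 249,203 and 406,203, its outer side edges run up to 237,2 and 424,4, and the long rib is near column 340. The spatula is held straight.

Run:
```python
from h import *
import pickle
c,im=pickle.load(open("w3.pkl","rb"))
for uv in((249,203),(406,203),(237,3),(424,4)): print(uv,plane(ray(c,*uv),50).round(1))
for uv in((50,125),(235,143),(213,305),(21,283)): print("T",plane(T(*uv),50).round(1))
print("rib top",*[plane(ray(c,*uv),17).round(1) for uv in((340,15),(339,90))])
# red mask edges in wrist image
hsv=cv2.cvtColor(im,cv2.COLOR_RGB2HSV); m=((hsv[...,0]<6)|(hsv[...,0]>174))&(hsv[...,1]>180)&(hsv[...,2]>50)
L=[];Rr=[]
for v in range(10,196,5):
    u=np.where(m[v,225:440])[0]+225; L.append(plane(ray(c,u[0]-.5,v),50)); Rr.append(plane(ray(c,u[-1]+.5,v),50))
for Q in(L,Rr):
    Q=np.array(Q); k=np.polyfit(Q[:,1],Q[:,0],1); print("edge x at y=295",np.polyval(k,295).round(1),"yaw",-k[0].round(3),Q[[0,-1],:2].round(1).tolist())
```

```text
(249, 203) [401.9 192.5  50. ]
(406, 203) [572.5 199.8  50. ]
(237, 3) [396.8 380.3  50. ]
(424, 4) [564.5 386.6  50. ]
T [561.6 392.   50. ]
T [569.9 196.5  50. ]
T [399.3 188.2  50. ]
T [393.5 384.7  50. ]
rib top [491.3 384.4  17. ] [494.6 313.9  17. ]
edge x at y=295 411.9 yaw 0.179 [[396.1, 374.8], [402.7, 201.6]]
edge x at y=295 565.6 yaw 0.032 [[563.8, 381.9], [568.7, 208.6]]
```

```bash
python3 -c "
from h import *
togo([530.5,291,31],0.04)"
```

```text
[74.7, 55.3, 197.4] world yaw change -0.002 tool rz 0.002
```

```bash
python3 -m inch '[[35,26,10,0,0,0],[70,52,40,0,0,0],[75,55,80,0,0,0],[75,55,120,0,0,0],[75,55,155,0,0,0],[75,55,165,0,0,0],[75,55,165,0,0,0],[75,55,165,0,0,0]]' -;  python3 - <<'E'
from h import *
togo([530.5,291,31],0.04)
im=optics.grab_frame("wrist"); cv2.imwrite("pics/w4.png",im[:,:,::-1])
E
```

```text
clock: 5.55
tcp_pos: [531.0, 292.6, 65.3]
eef_rot: [0.0, 0.692, 0.722, 0.001]
contact_force: [0.3, -0.2, -0.1]
gripper_width: 0.186
grip_force: 59.6
[-1.7, -0.7, 34.3] world yaw change -0.003 tool rz 0.003
```

View pics/w4.png

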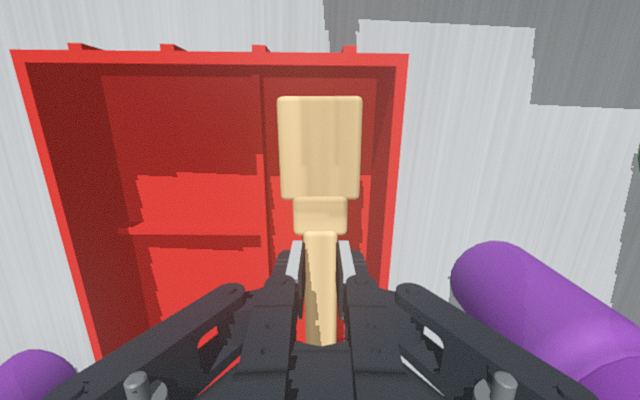

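The spatula sits centred between the long rib (column 262) and the far wall (inner face about 385), clear of the end wall. I'll lower it.

```bash
python3 -m inch '[[-1.5,-0.7,20,0,0,0],[-1.5,-0.7,31,0,0,0],[-1.5,-0.7,34,0,0,0],[-1.5,-0.7,34,0,0,0]]' -; python3 -m inch '[[0,0,0,0,0,0],[0,0,0,0,0,0],[0,0,0,0,0,0]]' 0.33; python3 -m inch '[[0,0,-20,0,0,0],[0,0,-60,0,0,0],[0,0,-110,0,0,0],[0,0,-160,0,0,0],[0,0,-190,0,0,0],[0,0,-190,0,0,0],[0,0,-190,0,0,0]]' 0.33;  python3 - <<'E'
from h import *
togo([551.5,-60,190],-0.1)
im=optics.grab_frame("wrist"); cv2.imwrite("pics/w5.png",im[:,:,::-1])
E
```

```text
clock: 6.0
tcp_pos: [529.6, 291.2, 30.0]
eef_rot: [0.0, 0.691, 0.722, 0.0]
contact_force: [-0.0, 0.1, -0.3]
gripper_width: 0.18
grip_force: 59.6
clock: 6.3
tcp_pos: [528.8, 291.3, 30.1]
eef_rot: [-0.0, 0.691, 0.723, -0.0]
contact_force: [-9.5, -0.6, 8.5]
gripper_width: 0.327
grip_force: 5.6
clock: 7.0
tcp_pos: [529.8, 291.3, 220.2]
eef_rot: [0.0, 0.691, 0.723, 0.001]
contact_force: [-0.0, -0.2, 0.3]
gripper_width: 0.332
grip_force: 0.0
[-352.0, 6.2, 30.0] world yaw change -0.144 tool rz 0.144
```

View pics/w5.png

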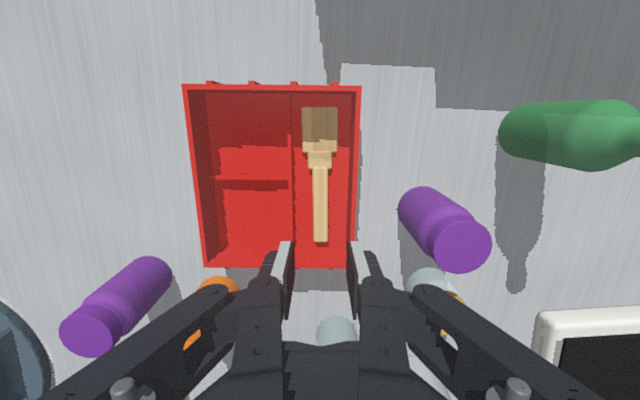

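The spatula lies flat in the long bay (320,107 to 320,240). Next is the tall cap, gripped along the present yaw.

```bash
python3 -m inch '[[-50,1,0,0,0,0],[-100,2,0,0,0,0],[-150,3,0,0,0,0],[-200,4,0,0,0,0],[-250,5,0,0,0,0],[-300,6,10,0,0,0],[-340,6,40,0,0,0],[-352,6,80,0,0,0],[-352,6,100,0,0,0],[-352,6,100,0,0,0],[-352,6,100,0,0,0]]' 0.8
python3 - <<'E'
from h import *
c=optics.camera_info("wrist"); im=optics.grab_frame("wrist"); cv2.imwrite("pics/w6.png",im[:,:,::-1])
hsv=cv2.cvtColor(im,cv2.COLOR_RGB2HSV); m=((hsv[...,0]>105)&(hsv[...,0]<125)&(hsv[...,1]>170)&(hsv[...,2]>60)).astype(np.uint8)
n,l,s,ce=cv2.connectedComponentsWithStats(m)
for i in range(1,n):
    if s[i,4]>100: print(s[i],ce[i],plane(ray(c,*ce[i]),28).round(1))
togo([551.5,-60,25])
E
```

```text
clock: 8.15
tcp_pos: [550.4, -60.0, 119.2]
eef_rot: [-0.001, 0.691, 0.723, -0.0]
contact_force: [-0.3, 0.5, 1.7]
gripper_width: 0.799
grip_force: 0.0
[317 206  29  27 186] [335.69354839 216.62903226] [562.8 -61.9  28. ]
[433 278  43  26 477] [456.01467505 289.59119497] [ 668.6 -122.9   28. ]
[-0.0, 0.3, 95.1]
```

View pics/w6.png

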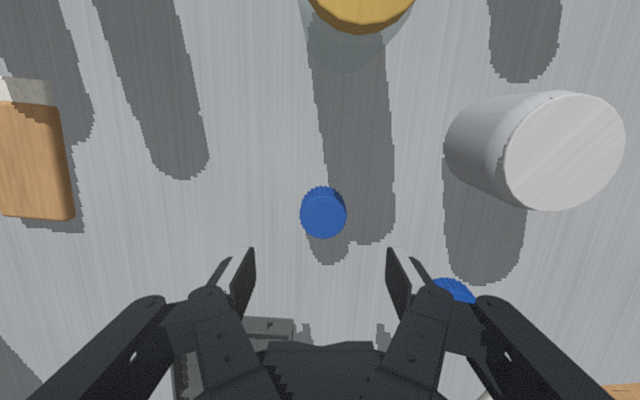

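The cap is at 323,213 and nearly centred between the fingers. The can is well to the right.

Run:
```python
from h import *
c=optics.camera_info("wrist"); print(plane(ray(c,323,214),32).round(1))
togo([552,-60,25]); togo(list(plane(ray(c,323,214),32)[:2])+[25])
```

```text
[553.6 -58.9  32. ]
[-0.1, 0.8, 95.1]
[0.9, 2.4, 95.1]
```

```bash
python3 -m inch '[[1,2,40,0,0,0],[1,2,75,0,0,0],[1,2,92,0,0,0],[1,2,95,0,0,0],[1,2,95,0,0,0]]' 0.8; python3 -m inch '[[0,0,0,0,0,0],[0,0,0,0,0,0],[0,0,0,0,0,0],[0,0,0,0,0,0],[0,0,0,0,0,0],[0,0,0,0,0,0]]' 0;  python3 -m inch '[[0,0,-30,0,0,0],[0,0,-75,0,0,0],[0,0,-125,0,0,0],[0,0,-175,0,0,0],[0,0,-175,0,0,0],[0,0,-175,0,0,0]]' -
python3 - <<'E'
from h import *
ca=lambda x,y:np.array([483.3,293])+R.from_rotvec([0,0,.04]).as_matrix()[:2,:2]@[x,y]
print(ca(-35,47),ca(-35,-47)); togo([*ca(-35,47),200],0.04)
E
```

```text
clock: 8.7
tcp_pos: [553.5, -58.9, 25.4]
eef_rot: [0.0, 0.691, 0.723, 0.0]
contact_force: [0.6, 0.0, 0.3]
gripper_width: 0.798
grip_force: 0.0
clock: 9.3
tcp_pos: [553.8, -59.3, 25.9]
eef_rot: [0.001, 0.691, 0.722, 0.001]
contact_force: [-2.4, 1.6, 14.6]
gripper_width: 0.402
grip_force: 58.7
clock: 9.9
tcp_pos: [553.6, -59.3, 201.1]
eef_rot: [0.001, 0.691, 0.722, 0.001]
contact_force: [1.1, -0.3, -1.1]
gripper_width: 0.397
grip_force: 59.9
[446.44849756 338.56277832] [450.20749497 244.63796829]
[402.2, -89.6, 0.6] world yaw change -0.004 tool rz 0.004
```

```bash
python3 -m inch '[[48,-11,0,0,0,0],[96,-22,0,0,0,0],[144,-33,0,0,0,0],[192,-44,0,0,0,0],[240,-55,0,0,0,0],[288,-66,0,0,0,0],[336,-77,0,0,0,0],[380,-86,0,0,0,0],[402,-90,20,0,0,0],[402,-90,60,0,0,0],[402,-90,100,0,0,0],[402,-90,110,0,0,0]]' -; python3 -m inch '[[0,0,0,0,0,0],[0,0,0,0,0,0]]' -; python3 -c "
from h import *
togo([446.5,338.5,32],0.04)"
```

```text
clock: 11.1
tcp_pos: [442.5, 336.7, 84.7]
eef_rot: [-0.001, 0.691, 0.723, -0.004]
contact_force: [-0.2, -0.8, 0.3]
gripper_width: 0.399
grip_force: 59.9
clock: 11.3
tcp_pos: [445.8, 338.7, 90.7]
eef_rot: [0.0, 0.692, 0.722, 0.001]
contact_force: [-0.4, -0.1, -0.3]
gripper_width: 0.402
grip_force: 59.9
[-0.2, 0.6, 58.7] world yaw change -0.004 tool rz 0.004
```

Lowering and releasing with a limited opening so the fingers stay clear of the bay walls.

```bash
python3 -m inch '[[0,0.5,30,0,0,0],[0,0.5,50,0,0,0],[0,0.5,57,0,0,0],[0,0.5,59,0,0,0],[0,0.5,59,0,0,0]]' -; python3 -m inch '[[0,0,0,0,0,0],[0,0,0,0,0,0],[0,0,0,0,0,0]]' 0.52;  python3 -m inch '[[0,0,-15,0,0,0],[0,0,-50,0,0,0],[0,0,-100,0,0,0],[0,0,-150,0,0,0],[0,0,-170,0,0,0],[0,0,-170,0,0,0]]' -
python3 - <<'E'
from h import *
im=optics.grab_frame("wrist"); cv2.imwrite("pics/w7.png",im[:,:,::-1])
togo([561,73.5,203],0.04)
E
```

```text
clock: 11.8
tcp_pos: [446.4, 338.9, 31.6]
eef_rot: [0.0, 0.691, 0.722, 0.001]
contact_force: [-0.4, 0.1, 0.0]
gripper_width: 0.399
grip_force: 59.9
clock: 12.1
tcp_pos: [446.0, 338.7, 30.9]
eef_rot: [0.0, 0.691, 0.722, 0.0]
contact_force: [0.6, -1.0, 0.2]
gripper_width: 0.523
grip_force: 0.0
clock: 12.7
tcp_pos: [447.0, 339.5, 204.0]
eef_rot: [0.0, 0.691, 0.722, 0.003]
contact_force: [0.1, -0.1, -1.4]
gripper_width: 0.519
grip_force: 0.0
[-270.2, 102.9, -1.5] world yaw change -0.004 tool rz 0.004
```

```bash
python3 -m inch '[[-46,18,0,0,0,0],[-92,36,0,0,0,0],[-138,54,0,0,0,0],[-184,72,0,0,0,0],[-230,90,0,0,0,0],[-260,100,0,0,0,0],[-270,103,0,0,0,0],[-270,103,0,0,0,0],[-270,103,0,0,0,0],[-270,103,0,0,0,0]]' 1.0
python3 - <<'E'
from h import *
c=optics.camera_info("wrist"); im=optics.grab_frame("wrist"); cv2.imwrite("pics/w8.png",im[:,:,::-1])
hsv=cv2.cvtColor(im,cv2.COLOR_RGB2HSV); m=((hsv[...,0]>15)&(hsv[...,0]<30)&(hsv[...,1]>110)&(hsv[...,2]>120)).astype(np.uint8)
n,l,s,ce=cv2.connectedComponentsWithStats(m)
for i in range(1,n):
    if s[i,4]>200: print(s[i],plane(ray(c,*ce[i]),112).round(1),plane(ray(c,*ce[i]),62).round(1))
togo([561,73.5,76])
E
```

```text
clock: 13.75
tcp_pos: [560.0, 74.5, 200.0]
eef_rot: [-0.0, 0.691, 0.723, -0.0]
contact_force: [-0.0, 0.3, -0.2]
gripper_width: 0.998
grip_force: 0.0
[ 431   88   64   60 2882] [656.3 151.3 112. ] [680.1 151.9  62. ]
[ 290  182   65   66 3350] [561.6  74.6 112. ] [562.7  56.9  62. ]
[-1.0, 0.9, 124.2]
```

View pics/w8.png

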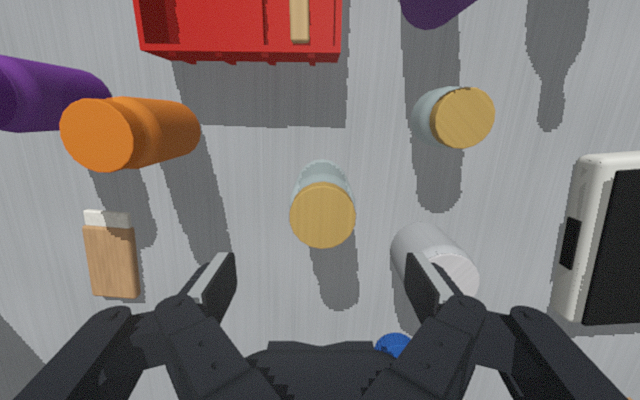

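The tall jar's brass lid is at 322,215 (world 561.6, 74.6), centred between the fingers, and the short jar's lid is at 463,118. I'm descending on the clear tall jar.

```bash
python3 -m inch '[[0,1,40,0,0,0],[0,1,80,0,0,0],[0,1,110,0,0,0],[0,1,122,0,0,0],[0,1,124,0,0,0],[0,1,124,0,0,0]]' 1.0; python3 -m inch '[[0,0,0,0,0,0],[0,0,0,0,0,0],[0,0,0,0,0,0],[0,0,0,0,0,0],[0,0,0,0,0,0],[0,0,0,0,0,0]]' 0; python3 -m inch '[[0,0,-10,0,0,0],[0,0,-35,0,0,0],[0,0,-65,0,0,0],[0,0,-90,0,0,0],[0,0,-100,0,0,0],[0,0,-100,0,0,0]]' -; python3 -c "
from h import *
togo([450.2,244.6,176],0.04)"
```

```text
clock: 14.4
tcp_pos: [562.0, 73.8, 77.4]
eef_rot: [0.0, 0.691, 0.723, 0.0]
contact_force: [0.2, -1.0, 0.5]
gripper_width: 1.0
grip_force: 0.0
clock: 15.0
tcp_pos: [562.3, 73.4, 78.0]
eef_rot: [0.001, 0.691, 0.722, 0.001]
contact_force: [-3.9, 0.0, 14.0]
gripper_width: 0.657
grip_force: 61.4
clock: 15.6
tcp_pos: [562.3, 73.4, 177.7]
eef_rot: [0.001, 0.691, 0.722, 0.001]
contact_force: [0.3, -0.0, -1.6]
gripper_width: 0.663
grip_force: 64.3
[176.0, -104.4, 1.5] world yaw change -0.004 tool rz 0.004
```

```bash
python3 -m inch '[[20,-12,0,0,0,0],[55,-33,0,0,0,0],[90,-54,0,0,0,0],[125,-75,0,0,0,0],[155,-92,0,0,0,0],[172,-102,0,0,0,0],[176,-104,0,0,0,0],[176,-104,30,0,0,0],[176,-104,60,0,0,0],[176,-104,75,0,0,0],[176,-104,75,0,0,0],[176,-104,75,0,0,0]]' -; python3 -c "
from h import *
togo([450.2,244.6,83.5],0.04)"
```

```text
clock: 16.8
tcp_pos: [449.9, 244.0, 101.2]
eef_rot: [-0.0, 0.692, 0.722, -0.0]
contact_force: [0.5, -0.8, -1.4]
gripper_width: 0.654
grip_force: 64.3
[0.6, 0.3, 17.7] world yaw change -0.003 tool rz 0.003
```

```bash
python3 -m inch '[[0.5,0,6,0,0,0],[0.5,0,11,0,0,0],[0.5,0,15,0,0,0],[0.5,0,17,0,0,0],[0.5,0,18,0,0,0],[0.5,0,18,0,0,0],[0.5,0,18,0,0,0]]' -
```

```text
clock: 17.5
tcp_pos: [449.9, 245.1, 83.5]
eef_rot: [0.0, 0.691, 0.723, 0.0]
contact_force: [0.4, -0.7, -1.4]
gripper_width: 0.661
grip_force: 64.4
```

```bash
python3 -m inch '[[0,0,0.7,0,0,0],[0,0,1.3,0,0,0],[0,0,1.3,0,0,0]]' -;python3 -m inch '[[0,0,0.7,0,0,0],[0,0,1,0,0,0],[0,0,1,0,0,0]]' -
```

```text
clock: 17.8
tcp_pos: [450.0, 245.3, 83.0]
eef_rot: [0.0, 0.691, 0.723, 0.001]
contact_force: [-6.3, -2.2, 16.7]
gripper_width: 0.655
grip_force: 66.2
clock: 18.1
tcp_pos: [450.0, 245.4, 82.9]
eef_rot: [0.0, 0.691, 0.723, 0.001]
contact_force: [-12.4, -5.0, 35.1]
gripper_width: 0.659
grip_force: 68.0
```

Contact with the floor is made. I'll back off slightly and release.

```bash
python3 -m inch '[[0,0,-1,0,0,0],[0,0,-1.8,0,0,0],[0,0,-1.8,0,0,0]]' -;python3 -m inch '[[0,0,0,0,0,0],[0,0,0,0,0,0],[0,0,0,0,0,0],[0,0,0,0,0,0]]' 0.85;python3 -m inch '[[0,0,-10,0,0,0],[0,0,-35,0,0,0],[0,0,-75,0,0,0],[0,0,-115,0,0,0],[0,0,-125,0,0,0],[0,0,-125,0,0,0]]' 1.0
python3 - <<'E'
from h import *
im=optics.grab_frame("top"); cv2.imwrite("pics/t2.png",im[:,:,::-1])
togo([680,151.5,207],0.222)
E
```

```text
clock: 18.4
tcp_pos: [450.0, 245.2, 83.1]
eef_rot: [0.0, 0.691, 0.722, 0.0]
contact_force: [-2.4, -1.3, 8.0]
gripper_width: 0.656
grip_force: 65.3
clock: 18.8
tcp_pos: [449.8, 245.0, 82.7]
eef_rot: [-0.0, 0.691, 0.722, -0.0]
contact_force: [-0.4, 0.3, 0.5]
gripper_width: 0.848
grip_force: 0.0
clock: 19.4
tcp_pos: [450.7, 245.5, 209.8]
eef_rot: [0.001, 0.691, 0.722, 0.002]
contact_force: [0.3, -0.1, -0.8]
gripper_width: 0.999
grip_force: 0.0
[-103.7, 225.6, 1.2] world yaw change 0.178 tool rz -0.178
```

```bash
python3 -m inch '[[-20,43,0,0,0,0],[-40,86,0,0,0,0],[-60,129,0,0,0,0],[-80,172,0,0,0,0],[-98,210,0,0,0,0],[-104,226,0,0,0,0],[-104,226,40,0,0,0],[-104,226,75,0,0,0],[-104,226,75,0,0,0],[-104,226,75,0,0,0]]' 1.0
python3 - <<'E'
from h import *
c=optics.camera_info("wrist"); im=optics.grab_frame("wrist"); cv2.imwrite("pics/w9.png",im[:,:,::-1])
hsv=cv2.cvtColor(im,cv2.COLOR_RGB2HSV); m=((hsv[...,0]>15)&(hsv[...,0]<30)&(hsv[...,1]>110)&(hsv[...,2]>120)).astype(np.uint8)
n,l,s,ce=cv2.connectedComponentsWithStats(m)
for i in range(1,n):
    if s[i,4]>200: print(s[i],plane(ray(c,*ce[i]),62).round(1))
togo([680,151.5,45])
E
```

```text
clock: 20.45
tcp_pos: [679.4, 150.9, 132.3]
eef_rot: [-0.001, 0.691, 0.722, -0.001]
contact_force: [0.3, -0.3, 0.1]
gripper_width: 1.001
grip_force: 0.0
[ 286  190   71   67 3791] [680.5 151.5  62. ]
[0.3, -0.3, 88.9]
```

Only one brass lid is in view, at (680.5, 151.5), and the fingers are centred on it. Grasping.

```bash
python3 -m inch '[[0,0,35,0,0,0],[0,0,65,0,0,0],[0,0,83,0,0,0],[0,0,88,0,0,0],[0,0,88,0,0,0]]' 1.0; python3 -m inch '[[0,0,0,0,0,0],[0,0,0,0,0,0],[0,0,0,0,0,0],[0,0,0,0,0,0],[0,0,0,0,0,0],[0,0,0,0,0,0]]' 0; python3 -m inch '[[0,0,-15,0,0,0],[0,0,-50,0,0,0],[0,0,-95,0,0,0],[0,0,-135,0,0,0],[0,0,-155,0,0,0],[0,0,-155,0,0,0],[0,0,-155,0,0,0]]' -; python3 -c "
from h import *
togo([469,-225,200],-0.029)"
```

```text
clock: 21.0
tcp_pos: [680.7, 151.3, 46.1]
eef_rot: [0.0, 0.691, 0.723, 0.001]
contact_force: [-0.3, 0.6, -0.2]
gripper_width: 1.001
grip_force: 0.0
clock: 21.6
tcp_pos: [681.1, 151.3, 47.3]
eef_rot: [0.001, 0.691, 0.722, 0.001]
contact_force: [-4.0, -0.5, 15.5]
gripper_width: 0.639
grip_force: 60.4
clock: 22.3
tcp_pos: [680.3, 151.1, 199.9]
eef_rot: [0.0, 0.691, 0.722, 0.0]
contact_force: [-0.0, 0.2, -1.8]
gripper_width: 0.636
grip_force: 63.7
[-366.4, -227.7, -0.3] world yaw change -0.073 tool rz 0.073
```

```bash
python3 -m inch '[[-41,-25,0,0,0,0.01],[-82,-50,0,0,0,0.02],[-123,-75,0,0,0,0.03],[-164,-100,0,0,0,0.04],[-205,-125,0,0,0,0.05],[-246,-150,0,0,0,0.06],[-287,-175,0,0,0,0.07],[-328,-204,0,0,0,0.07],[-350,-218,0,0,0,0.07],[-366,-228,0,0,0,0.07],[-366,-228,0,0,0,0.07],[-366,-228,0,0,0,0.07]]' -
python3 - <<'E'
from h import *
c=optics.camera_info("wrist"); im=optics.grab_frame("wrist"); cv2.imwrite("pics/w10.png",im[:,:,::-1])
import pickle; pickle.dump((c,im),open("w10.pkl","wb")); print(tool()[0])
E
```

```text
clock: 23.5
tcp_pos: [467.9, -224.4, 198.8]
eef_rot: [-0.001, 0.717, 0.698, -0.0]
contact_force: [0.1, -0.3, -0.9]
gripper_width: 0.634
grip_force: 63.8
[ 468.3047746  -223.98015106  199.02847521]
```

View pics/w10.png

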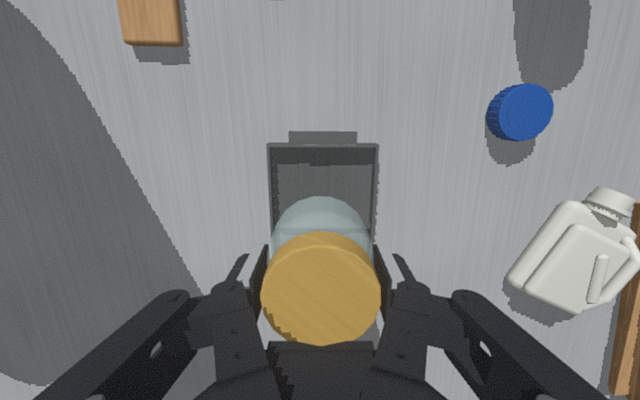

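The tray's +y rim corners are at 268,144 and 378,144, and the flat cap's top is at 524,111. The held jar hangs straight.

Run:
```python
from h import *
import pickle
c,im=pickle.load(open("w10.pkl","rb"))
a,b=[plane(ray(c,u,144),20) for u in(267.5,379)]; print(a.round(1),b.round(1),"cap",plane(ray(c,524,111),24).round(1))
d=b-a; y=np.arctan2(d[1],d[0]); m=(a+b)/2; ctr=m[:2]+93*np.array([np.sin(y),-np.cos(y)]); print(np.linalg.norm(d),y,ctr)
print("T",[plane(T(*uv),20).round(1)[:2].tolist() for uv in((585,240),(762,268),(745,376),(570,348))])
for n in(47,-47): print(ctr+n*np.array([-np.sin(-.029),np.cos(-.029)]))
```

```text
[ 415.1 -177.7   20. ] [ 529.4 -180.8   20. ] cap [ 669.2 -152.4   24. ]
114.30232114659765 -0.02703421209877439 [ 469.72796336 -272.25418756]
T [[526.1, -180.5], [522.8, -366.7], [408.4, -356.8], [411.2, -176.9]]
[ 471.09077232 -225.27394968]
[ 468.36515439 -319.23442545]
```

```bash
python3 -c "
from h import *
togo([468.5,-319,52],-0.028)"
```

```text
[-95.1, 2.8, 147.0] world yaw change -0.002 tool rz 0.002
```

```bash
python3 -m inch '[[-30,1,0,0,0,0],[-65,2,0,0,0,0],[-90,3,15,0,0,0],[-95,3,50,0,0,0],[-95,3,90,0,0,0],[-95,3,120,0,0,0],[-95,3,132,0,0,0],[-95,3,138,0,0,0],[-95,3,142,0,0,0],[-95,3,145,0,0,0],[-95,3,145,0,0,0],[-95,3,145,0,0,0]]' -; python3 -m inch '[[0,0,1,0,0,0],[0,0,2,0,0,0],[0,0,2,0,0,0]]' -
```

```text
clock: 24.75
tcp_pos: [469.4, -319.9, 55.6]
eef_rot: [0.001, 0.716, 0.698, 0.0]
contact_force: [0.3, -0.6, -1.0]
gripper_width: 0.637
grip_force: 63.8
clock: 25.05
tcp_pos: [469.0, -319.6, 52.8]
eef_rot: [0.0, 0.716, 0.698, 0.0]
contact_force: [0.3, -0.0, -0.9]
gripper_width: 0.636
grip_force: 63.8
```

```bash
python3 -m inch '[[0,0,0.8,0,0,0],[0,0,1.5,0,0,0],[0,0,1.5,0,0,0]]' -; python3 -m inch '[[0,0,0.6,0,0,0],[0,0,1,0,0,0],[0,0,1,0,0,0]]' -
```

```text
clock: 25.35
tcp_pos: [468.9, -319.6, 51.2]
eef_rot: [-0.0, 0.716, 0.698, -0.0]
contact_force: [-0.5, 0.4, -1.9]
gripper_width: 0.637
grip_force: 63.8
clock: 25.65
tcp_pos: [469.1, -319.7, 50.5]
eef_rot: [0.0, 0.716, 0.698, -0.0]
contact_force: [-1.6, -0.4, 3.2]
gripper_width: 0.637
grip_force: 64.2
```

Touchdown. Releasing now.

```bash
python3 -m inch '[[0,0,0,0,0,0],[0,0,0,0,0,0],[0,0,0,0,0,0],[0,0,0,0,0,0]]' 0.85;python3 -m inch '[[0,0,-10,0,0,0],[0,0,-35,0,0,0],[0,0,-75,0,0,0],[0,0,-115,0,0,0],[0,0,-125,0,0,0],[0,0,-125,0,0,0]]' 1.0; python3 -c "
from h import *
togo([669.5,-152.4,100],-0.028)"
```

```text
clock: 26.05
tcp_pos: [469.0, -319.6, 50.3]
eef_rot: [-0.0, 0.716, 0.698, -0.0]
contact_force: [0.8, 0.3, 0.4]
gripper_width: 0.848
grip_force: 0.0
clock: 26.65
tcp_pos: [469.9, -320.2, 177.5]
eef_rot: [0.002, 0.716, 0.698, 0.0]
contact_force: [0.5, 0.6, -0.9]
gripper_width: 0.999
grip_force: 0.0
[173.1, 194.9, 77.7] world yaw change -0.002 tool rz 0.002
```

```bash
python3 -c "
from h import *
import pickle
c,im=pickle.load(open('w10.pkl','rb'))
for uv in ((585,200),(510,275),(612,190),(580,310)): print(plane(ray(c,*uv),30).round())"; python3 -m inch '[[30,34,0,0,0,0],[60,68,0,0,0,0],[92,104,0,0,0,0],[125,141,0,0,0,0],[155,175,0,0,0,0],[173,195,0,0,0,0],[173,195,30,0,0,0],[173,195,70,0,0,0],[173,195,70,0,0,0],[173,195,70,0,0,0]]' 1.0
python3 - <<'E'
from h import *
c=optics.camera_info("wrist"); im=optics.grab_frame("wrist"); cv2.imwrite("pics/w11.png",im[:,:,::-1])
hsv=cv2.cvtColor(im,cv2.COLOR_RGB2HSV); m=((hsv[...,0]>100)&(hsv[...,0]<128)&(hsv[...,1]>150)&(hsv[...,2]>45)).astype(np.uint8)
n,l,s,ce=cv2.connectedComponentsWithStats(m)
for i in range(1,n):
    if s[i,4]>200: print(s[i],ce[i].round(),plane(ray(c,*ce[i]),20).round(1))
togo([669.5,-152.4,25])
E
```

```text
[ 745. -243.   30.]
[ 681. -331.   30.]
[ 770. -233.   30.]
[ 772. -380.   30.]
clock: 27.65
tcp_pos: [667.5, -151.7, 104.8]
eef_rot: [-0.001, 0.716, 0.698, -0.001]
contact_force: [-0.1, -1.0, 1.5]
gripper_width: 1.002
grip_force: 0.0
[ 290  180   71   73 3979] [325. 217.] [ 671.6 -151.8   20. ]
[-0.4, 0.9, 81.4]
```

```bash
python3 -m inch '[[0.3,1.5,35,0,0,0],[0.3,1.5,65,0,0,0],[0.3,1.5,80,0,0,0],[0.3,1.5,84,0,0,0],[0.3,1.5,84,0,0,0]]' 1.0; python3 -m inch '[[0,0,0,0,0,0],[0,0,0,0,0,0],[0,0,0,0,0,0],[0,0,0,0,0,0],[0,0,0,0,0,0],[0,0,0,0,0,0]]' 0; python3 -m inch '[[0,0,-15,0,0,0],[0,0,-50,0,0,0],[0,0,-95,0,0,0],[0,0,-130,0,0,0],[0,0,-130,0,0,0],[0,0,-130,0,0,0]]' -; python3 -c "
from h import *
togo([471,-225.3,152],-0.028)"
```

```text
clock: 28.2
tcp_pos: [670.7, -151.8, 22.8]
eef_rot: [0.001, 0.716, 0.698, 0.0]
contact_force: [0.0, 1.0, 1.1]
gripper_width: 1.001
grip_force: 0.0
clock: 28.8
tcp_pos: [670.8, -151.7, 23.3]
eef_rot: [0.001, 0.716, 0.698, 0.001]
contact_force: [-3.1, 0.7, 12.7]
gripper_width: 0.599
grip_force: 62.9
clock: 29.4
tcp_pos: [670.5, -151.6, 152.5]
eef_rot: [0.001, 0.716, 0.698, 0.001]
contact_force: [0.2, -0.5, -0.5]
gripper_width: 0.602
grip_force: 62.8
[-78.8, -197.6, 0.1] world yaw change -0.002 tool rz 0.002
```

```bash
python3 -m inch '[[-16,-40,0,0,0,0],[-33,-82,0,0,0,0],[-50,-125,0,0,0,0],[-65,-163,0,0,0,0],[-76,-190,0,0,0,0],[-79,-198,0,0,0,0],[-79,-198,35,0,0,0],[-79,-198,75,0,0,0],[-79,-198,105,0,0,0],[-79,-198,118,0,0,0],[-79,-198,118,0,0,0],[-79,-198,118,0,0,0]]' -; python3 -c "
from h import *
togo([471,-225.3,27],-0.028)"
```

```text
clock: 30.6
tcp_pos: [470.2, -225.1, 33.3]
eef_rot: [-0.0, 0.716, 0.698, -0.0]
contact_force: [0.3, 0.4, 0.6]
gripper_width: 0.607
grip_force: 62.8
[-0.2, 0.8, 6.3] world yaw change -0.002 tool rz 0.002
```

```bash
python3 -m inch '[[0,0.5,4,0,0,0],[0,0.5,6.5,0,0,0],[0,0.5,6.5,0,0,0]]' -; python3 -m inch '[[0,0,0,0,0,0],[0,0,0,0,0,0],[0,0,0,0,0,0]]' 0.75; python3 -m inch '[[0,0,-15,0,0,0],[0,0,-50,0,0,0],[0,0,-100,0,0,0],[0,0,-150,0,0,0],[0,0,-190,0,0,0],[0,0,-190,0,0,0],[0,0,-190,0,0,0]]' -
python3 - <<'E'
from h import *
a=optics.grab_frame("scene")[80:320,165:465]; b=optics.grab_frame("top")[95:315,145:515]
cv2.imwrite("pics/fs.png",cv2.resize(a,(750,600),interpolation=cv2.INTER_CUBIC)[:,:,::-1]); cv2.imwrite("pics/ft.png",cv2.resize(b,(740,440),interpolation=cv2.INTER_CUBIC)[:,:,::-1])
E
```

```text
clock: 30.9
tcp_pos: [470.6, -225.3, 26.9]
eef_rot: [0.0, 0.716, 0.698, 0.0]
contact_force: [0.1, -0.5, 0.1]
gripper_width: 0.606
grip_force: 62.8
clock: 31.2
tcp_pos: [470.5, -225.4, 27.0]
eef_rot: [0.0, 0.716, 0.698, 0.0]
contact_force: [0.8, -0.0, 0.6]
gripper_width: 0.752
grip_force: 0.0
clock: 31.9
tcp_pos: [470.9, -225.5, 217.5]
eef_rot: [0.001, 0.716, 0.698, 0.0]
contact_force: [-0.2, 0.4, -0.8]
gripper_width: 0.75
grip_force: 0.0
```

View pics/fs.png

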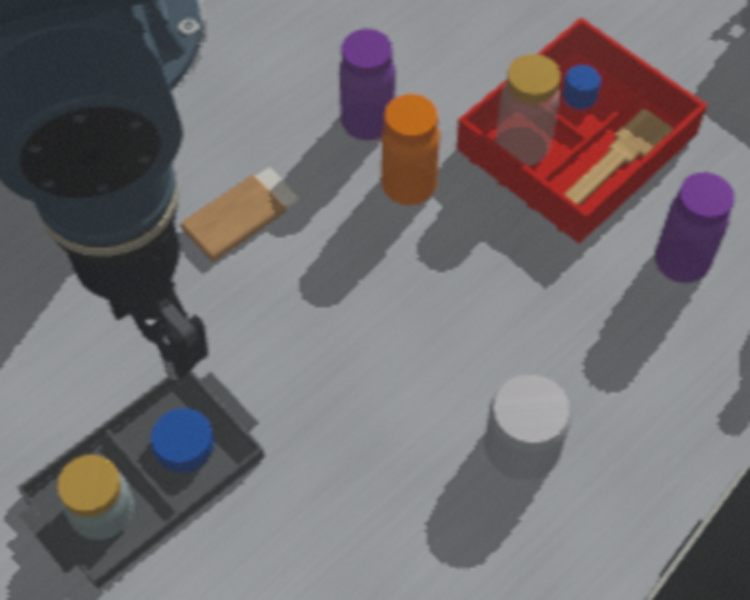

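Everything is upright in its own bay. The tall jar (533,75), tall cap (583,85) and spatula (620,160) are in the crate. The short jar (90,485) and flat cap (182,437) are in the tray, and the can has not moved. I'll check the numbers, then hand in.

Run:
```python
from h import *
for n,uv,z,o,y in(("jt",(534,74),120,(483.3,293),.04),("ct",(583,80),37,(483.3,293),.04),("js",(90,484),68,(469.7,-272),-.028),("cf",(183,433),27,(469.7,-272),-.028)):
    p=plane(S(*uv),z-6)[:2]-o; print(n,(R.from_rotvec([0,0,-y]).as_matrix()[:2,:2]@p).round(1))
print(arm.finish_job())
```

```text
jt [-36.6 -42.4]
ct [-33.8  47. ]
js [  1.6 -46.4]
cf [-1.6 48.6]
the job is handed in; nothing more can be done
None
```

Both kits are made up and the job is handed in at about 32 s: the final picture shows all five items upright in their own bays, and the can was not moved; the hand-in returned no verdict.

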